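# Refit the junction box cover and bolt it

## Task

The cover plate of the junction box has been left lying askew on top of its four locating pins. Push it against the box's back and left stops so that it drops down over the pins and lies flush on the rim, then slide the bolt at the back of the box fully home over the cover. Leave the cover on the box throughout and do not disturb the things lying around.

Things in the scene. Friction and masses are not known exactly. Their poses are not given: they have to be found in the camera images.
- junction_box: Fixed grey plastic open box, 116 (x) x 146 (y) mm, rim 55 mm above the table, with a 128 x 176 x 5 mm foot flange. Origin: centre of its underside, on the table; x to its back, y to its left, z up. Four steel pins at x = +-26, y = +-40 mm, 9 mm thick, with tapered tips 8 mm above the rim. A bolt channel 30 mm wide sticks out of the back at y = 0, x = 57 to 99 mm, top 72 mm above the table.
- back_stops (a point): Point midway between the two back stops, on the line of their inner faces (box x = +55 mm), at rim height. Steel blocks at box y = +-46, each 22 mm wide, 16 mm above the rim.
- left_stop (a point): Middle of the inner face of the left stop (box y = +70 mm) at rim height; a steel block 40 mm wide along box x, 16 mm above the rim. A plate that touches all stops has its holes centred over the pins.
- cover_plate: Loose flat aluminium plate, 110 (x) x 140 (y) x 6 mm, 0.25 kg, four square 14 mm holes at x = +-26, y = +-40 mm, dark vent slots on its front half. Origin: centre of its underside; axes as the box's when seated. It starts on the pin tips (underside 63 mm above the table), 11 to 18 mm too far front, 12 to 22 mm too far right, slightly turned; seated, its origin is on the box's axis, 55 mm up.
- bolt (a joint): Sliding dark steel bolt (16 mm wide, 6 mm thick) behind the box: 0 = drawn back, grows in m as it moves to the box's front (-x of the box) over the cover; 0.036 = fully home. Its underside runs 2 mm above the seated cover; a cover still on the pin tips blocks it. It needs about 2 N.
- bolt_tab (a point): Centre of the rear face of the bolt's upright push tab, 85 mm above the table; the tab is 34 mm wide (box y), 22 mm high (74 to 96 mm above the table), 6 mm thick (box x) and moves with the bolt.
- masking_tape: Bystander: cream roll of masking tape, 58 mm across, 19 mm high, lying flat, front left; origin at the centre of its underside.
- putty_tin: Bystander: round grey tin, 54 mm across, 26 mm high, right of the box; origin at the centre of its underside.
- sanding_stick: Bystander: flat dark sanding stick, 150x20x5 mm, on the table in front of the box; origin at the centre of its underside.
- paint_tan: Bystander: upright paint dropper bottle, 25 mm across, 87 mm high, on the cutting mat; origin at the centre of its underside.
Not all that is in view belongs to the job. What is shaped like the cover_plate but orange is not meant.

How it is judged:
On the way, in this order (a step that is already met when the one before it is completed fails the run):
1. the cover lies flush on the rim, down over its pins (z of cover_plate in the frame of junction_box between 0.052 and 0.0575 m and angle between cover_plate's own z axis and vertical below 0.03 rad and x of cover_plate in the frame of junction_box between -0.004 and 0.004 m and y of cover_plate in the frame of junction_box between -0.004 and 0.004 m and angle between the x axis of cover_plate and the x axis of junction_box, either way round below 0.1 rad), for 0.2 s.
2. the bolt is slid fully home over the seated cover (all of step 1 and value of joint bolt above 0.031 m), for 0.2 s.
At the end, for the whole second after the job is handed in: The cover lies level on the rim over its four pins (underside within 2.5 mm of the rim, tilt under 0.03 rad, within 4 mm of centred, turned the right way) and at rest, and the bolt is at least 31 mm of its 36 mm forward over it (all of step 2 and linear speed of cover_plate below 0.02 m/s); the robot touches nothing.
It fails at once if the cover falls off the box (z of cover_plate in the frame of junction_box below 0.045 m).
It fails at once if a bystander is moved more than 25 mm (distance of any of masking_tape, putty_tin, sanding_stick, paint_tan from where it was at the start of the episode above 0.025 m).
It also fails if it takes over 58 s, if anything falls off the work surface, if the arm or the gripper's body presses on something with over 40 N, if the wrist force passes 120 N, or if a joint passes its speed limit or range.

## Robot

A 6-joint arm with a two-finger parallel gripper is mounted at the origin on a cart in front of the work surface, level with it; the furniture and walls round the work are solid. World frame = base frame: x ahead of the robot, y to its left, z up, the work surface at z = 0. Lengths are in m, angles in rad, forces in N, time in s.
With the tool pointing down it reaches from about 0.35 to 0.975 m from the base axis. Payload 7.1 kg.
Tool frame: the origin (TCP) lies on the centre line of the jaws, within the pads' length; the fingertips stand 8 mm ahead of it and the grasp point (between the pads) lies 11 mm behind it; z points along the fingers, y is the line along which they close (so a half turn about z gives the same grasp; the last joint's range is limited). The gripper opens to 88 mm and grips with 3 to 60 N. Pads are 20 mm wide; open, the fingers measure 115 mm over their backs; the gripper's body (75 mm by 178 mm) begins 61 mm behind the grasp point.
Start: joints at [1.265, 0.423, 1.63, -0, 1.089, -0.019], TCP at [0.177, 0.599, 0.231] pointing down, gripper open.
Joint ranges: [-3, 3], [-0.9, 2.11], [0.09, 2.58], [-1.31, 4.45], [0.11, 2.69], [-2.54, 2.54]. Speed limits (rad/s): [2.39, 2.39, 3.01, 3.14, 3.14, 3.14].

## Interface

Orientations are given as a 3x3 rotation matrix whose columns are the frame's x, y, z axes.
In Python, from rig import * gives the robot as it stands. The module is installed in compiled form; this text tells all that it offers.
- The arm moves only by the tool drive_tool, never from a script. Its argument "steps" is a list of rows, each a list of 6 numbers: the shift along the tool's x, y, z as a fraction of full scale, then the turn, a rotation vector about the tool's x, y, z as a fraction of full scale. In form: [[x, y, z, ax, ay, az], ...]. A call has 1 to 10 rows; each row shifts and turns the commanded pose from where the row before left it, along the tool's axes as they then stand; what a row does not reach is not made up. Full scale, the value 1, is 40 cm for a shift and 8 degrees for a turn. A row lasts 1/10 s, in which the tool goes at most 50 mm and 8.59 degrees, less where a joint would pass 70% of its speed; a pose out of reach is approached as far as the arm can. A call with a number of a shift or a turn outside -1 to 1 is refused whole. A call with a gripper value outside its range is refused whole. "claw" is the finger opening in mm, from 0 to 87.8, set as the call begins (left out, the last holds). The fingers move at their own pace and stop on an object; "squeeze" is the grip in N (left out, the last holds). Time passes only in rows, so rows that do not move let the fingers close. It gives the time, the measured TCP pose, the force, the opening and the grip force at its end, in the units of the state.
- state(): the state, without advancing time (a new reading comes with each control period).
- camera(name): name is "scene" or "top" or "wrist"; returns a dict with "image" (420x560x3 uint8, red, green, blue), "fx", "fy", "cx", "cy" (pixels), "rvec" (rotation vector, rad) and "tvec" (3), from world to camera coordinates, as OpenCV has them; the wrist camera has in their place "hand_eye" (4x4, takes a point from camera to tool coordinates, whose origin is the TCP and whose axes are the flange's). Camera axes: x right, y down, z forward; pixel columns grow to the right and rows downward; lengths in m; the calibration is good to about 2 mm. A picture is of the moment at which its call begins: read the wrist's pose just before it. There is no depth.
- sign_off(): hands the job in; it is judged then, once.
The state is a dict: "clock": time; "q": joint angles; "qvel": joint speeds; "joint_torque": joint torques, N m; "tool_pos": TCP position; "tool_rot": TCP orientation; "wrist_force": force on the tool from outside, world axes, zero at the start; "torque": the same for the moment, N m; "opening": finger opening in m; "grip_force": force on a finger pad.
Only numpy, scipy, OpenCV 4.12 (cv2) and the standard library are available. Lean on these libraries where they do the work, as an engineer would, in place of code of your own. Each camera call takes 0.05 s, during which the arm holds its last target. There are 200 camera calls.

## Working session

There is one attempt and no reset: what is moved stays moved. The work goes in short steps, Python scripts to look and compute and a tool call to move; the robot and the scene stay as the last step left them, time stands still between calls to the robot, and variables do not carry over. Pictures are saved under pics/ and viewed, at most 10 in all, crops included, and the job is handed in when it is done.

Besides the shell and the picture viewer there is one more tool, called after "Emit:" as a command line: name --pt "numbers of a row" for each row, then --argument value for the rest. drive_tool: Moves the arm, as the interface text tells. Its arguments: {"type":"object","properties":{"steps":{"type":"array"},"claw":{"type":"number"},"squeeze":{"type":"number"}},"required":["steps"]}

```bash
mkdir -p pics
cat > h.py <<'E'
from rig import *
import numpy as np, cv2
def cam(n):
    c=camera(n); c['K']=np.array([[c['fx'],0,c['cx']],[0,c['fy'],c['cy']],[0,0,1.]])
    if 'rvec' in c:
        c['R']=cv2.Rodrigues(np.array(c['rvec'],float))[0]; c['t']=np.array(c['tvec'],float).ravel()
    return c
def save(c,n): cv2.imwrite('pics/'+n,c['image'][:,:,::-1])
def toplane(c,uv,z):
    d=c['R'].T@np.linalg.solve(c['K'],np.array([uv[0],uv[1],1.])); o=-c['R'].T@c['t']
    return o+d*(z-o[2])/d[2]
def proj(c,p):
    q=c['K']@(c['R']@np.array(p)+c['t']); return q[:2]/q[2]
E
python3 - <<'E'
from h import *
for n in('top','scene'):
    c=cam(n); save(c,n+'0.png'); print(n,-c['R'].T@c['t'],c['fx'])
s=state(); print(s['tool_pos'],s['tool_rot'])
E
```

```text
top [0.47543494 0.25289412 1.22402307] 424.02617595348977
scene [ 0.12887508 -0.65015144  0.5713173 ] 406.6558757554058
[0.176634   0.59899057 0.22997475] [[-9.59154820e-01  2.82881357e-01 -4.10631972e-04]
 [ 2.82881655e-01  9.59153848e-01 -1.36562733e-03]
 [ 7.54872311e-06 -1.42600829e-03 -9.99998983e-01]]
```

View pics/top0.png

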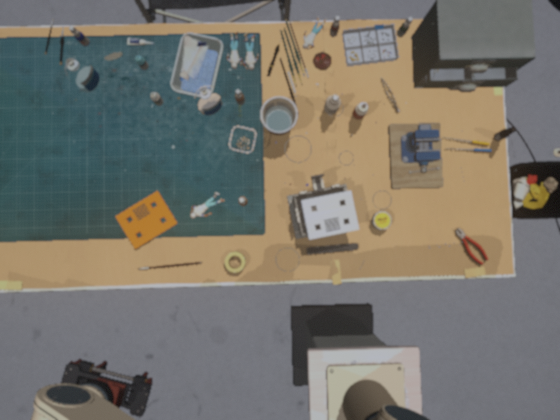

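View pics/scene0.png

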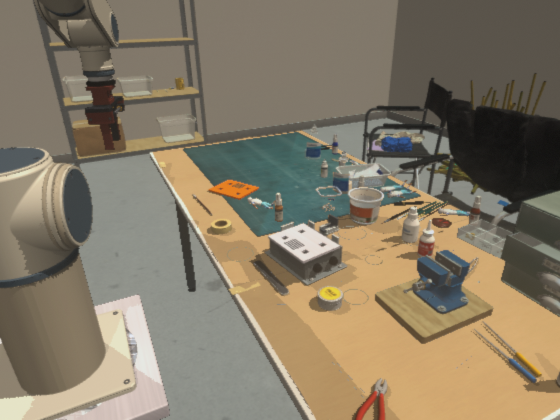

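The top view shows the silver cover on the box at about (327,213), with its bolt channel at (318,183), the tin at (381,220) and the tape at (234,262). The plate-shaped candidates are the silver one at (327,213) and the orange one at (146,219). The silver one fits: it is aluminium and lies on the box. I'll confirm it in an enlarged crop.

Run:
```python
from h import *
a=cv2.imread('pics/top0.png')[165:265,275:405]; b=cv2.imread('pics/scene0.png')[205:305,240:370]
r=lambda i:cv2.resize(i,None,fx=6,fy=6,interpolation=cv2.INTER_CUBIC)
cv2.imwrite('pics/ctop.png',r(a)); cv2.imwrite('pics/cscene.png',r(b))
```

```text
(no output)
```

View pics/ctop.png

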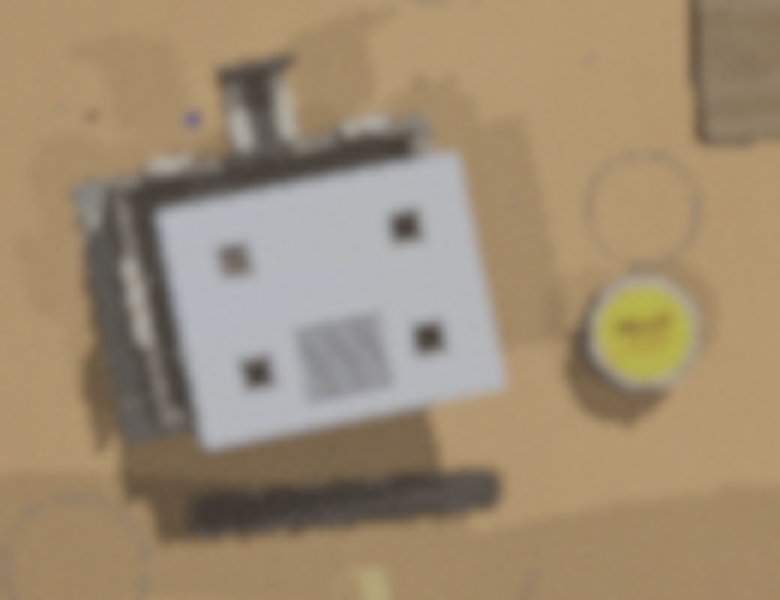

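View pics/cscene.png

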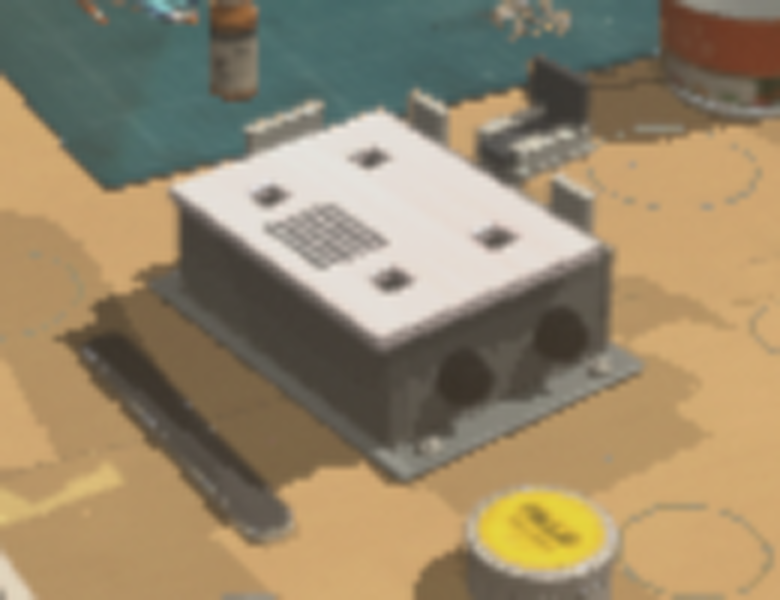

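The crops confirm it: the silver plate has its vent slots to the front, sits on the box and is offset to front-right of the stops. Corners in the top crop are (157,208), (458,153), (508,385) and (208,450). The stop tops are at (170,162), (368,127) and (145,290), and the tab is at about (258,65).

Run:
```python
from h import *
c=cam('top'); T=lambda u,v,z:np.round(toplane(c,(u/6+275,v/6+165),z),4)
P=[T(*p,.069) for p in [(157,208),(458,153),(508,385),(208,450)]]
print('plate',P,np.mean(P,0))
print('sides',[np.linalg.norm(P[i]-P[i-1]) for i in range(4)])
for a,b in((3,0),(2,1)): d=P[b]-P[a]; print('yaw',np.degrees(np.arctan2(d[1],d[0])))
for a,b in((1,0),(2,3)): d=P[b]-P[a]; print('yaw',np.degrees(np.arctan2(-d[0],d[1])))
s1,s2,l=T(170,162,.071),T(368,127,.071),T(145,290,.071); tab=T(258,63,.096); d=s1-s2
print('stops',s1,s2,l,np.linalg.norm(d),'yaw',np.degrees(np.arctan2(-d[0],d[1])),'tab',tab)
f1,f2=T(75,185,.005),T(130,440,.005); d=f1-f2
print('flange',f1,f2,np.linalg.norm(d),np.degrees(np.arctan2(d[1],d[0])))
th=np.arctan2(d[1],d[0]);R=np.array([[np.cos(th),-np.sin(th)],[np.sin(th),np.cos(th)]])
print('box from flange',f1[:2]-R@[.064,.088])
```

```text
plate [array([0.5747, 0.1703, 0.069 ]), array([0.5964, 0.0317, 0.069 ]), array([0.4898, 0.0128, 0.069 ]), array([0.464 , 0.1504, 0.069 ])] [0.531225 0.0913   0.069   ]
sides [np.float64(0.11247444154117855), np.float64(0.1402884528391414), np.float64(0.10826250505137966), np.float64(0.1399978571264575)]
yaw 10.190938508472923
yaw 10.0539660237192
yaw 8.898313064462622
yaw 10.619655276155132
stops [0.5954 0.1638 0.071 ] [0.6092 0.0728 0.071 ] [0.5373 0.177  0.071 ] 0.09204042590079642 yaw 8.623108572079335 tab [0.6363 0.125  0.096 ]
flange [0.5924 0.2048 0.005 ] [0.4692 0.182  0.005 ] 0.12529197899307046 10.484815487014208
box from flange [0.54548239 0.10662293]
```

Emit:
drive_tool --pt "-0.08 -0.07 -0.009 0 0 0" --pt "-0.08 -0.07 -0.009 0 0 0" --pt "-0.08 -0.07 -0.009 0 0 0" --pt "-0.08 -0.07 -0.009 0 0 0" --pt "-0.08 -0.07 -0.009 0 0 0" --pt "-0.08 -0.07 -0.009 0 0 0" --pt "-0.08 -0.07 -0.009 0 0 0" --pt "-0.08 -0.07 -0.009 0 0 0" --pt "-0.08 -0.07 -0.009 0 0 0" --pt "-0.08 -0.07 -0.009 0 0 0" --claw 0

```text
clock: 1.15
tool_pos: [0.405, 0.2387, 0.2668]
tool_rot: [[-0.959, 0.283, 0.0], [0.283, 0.959, 0.0], [-0.0, 0.0, -1.0]]
wrist_force: [-0.1, 0.9, 0.0]
opening: 0.0113
grip_force: 0.0
```

Emit:
drive_tool --pt "-0.08 -0.07 -0.009 0 0 0" --pt "-0.08 -0.07 -0.009 0 0 0" --pt "-0.08 -0.07 -0.009 0 0 0" --pt "-0.08 -0.07 -0.009 0 0 0" --pt "0 0 0 0 0 -1" --pt "0 0 0 0 0 -1" --pt "0 0 0 0 0 -1" --pt "0 0 0 0 0 -0.25" --pt "0 0 0 0 0 0" --pt "0 0 0 0 0 0"

```text
clock: 2.15
tool_pos: [0.4955, 0.0967, 0.281]
tool_rot: [[-0.986, -0.165, -0.0], [-0.165, 0.986, -0.0], [0.0, -0.0, -1.0]]
wrist_force: [-0.5, 0.2, -0.6]
opening: 0.0005
grip_force: 0.0
```

Run:
```python
from h import *
s=state(); c=cam('wrist'); save(c,'w1.png'); np.savez('w1.npz',he=c['hand_eye'],K=c['K'],p=s['tool_pos'],R=s['tool_rot'])
print(s['clock'],s['tool_pos'],np.round(s['tool_rot'],4),s['q'],c['hand_eye'])
```

```text
2.15 [0.49546973 0.09672703 0.28095605] [[-9.863e-01 -1.650e-01 -3.000e-04]
 [-1.650e-01  9.863e-01 -1.000e-04]
 [ 3.000e-04 -0.000e+00 -1.000e+00]] [ 1.69229847e-01  1.85151151e-01  1.84205357e+00 -1.24169788e-05
  1.11468935e+00 -1.56733420e+00] [[ 6.02392601e-04 -9.66319602e-01 -2.57344250e-01  7.07095780e-02]
 [ 9.99999787e-01  6.47228638e-04 -8.95191870e-05  9.55522450e-05]
 [ 2.53064714e-04 -2.57344141e-01  9.66319786e-01 -1.53314942e-01]
 [ 0.00000000e+00  0.00000000e+00  0.00000000e+00  1.00000000e+00]]
```

View pics/w1.png

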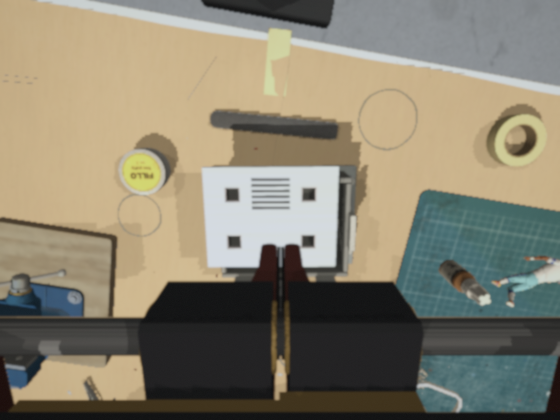

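The wrist view shows the plate with corners near (204,169), (337,167), (339,268) and (208,269), and the left stop at about (352,235). The jaws hide the back edge.

Run:
```python
from h import *
d=np.load('w1.npz'); he=d['he'];K=d['K']
W=np.eye(4);W[:3,:3]=d['R'];W[:3,3]=d['p']; M=W@he
def T(u,v,z):
    r=M[:3,:3]@np.linalg.solve(K,[u,v,1.]);o=M[:3,3];return (o+r*(z-o[2])/r[2])
th=np.radians(9.5);B=np.array([[np.cos(th),-np.sin(th)],[np.sin(th),np.cos(th)]]);b0=np.array([.5455,.1066])
for n,u,v,z in [('FR',204,169,.069),('FL',337,167,.069),('BL',339,268,.069),('BR',208,269,.069),('stop inner',350,235,.071),('stop outer',355,235,.071)]:
    p=T(u,v,z); print(n,np.round(p,4),'box',np.round(B.T@(p[:2]-b0),4))
for n,u,v in [('flangeFL',356,168)]:
    p=T(u,v,.005); print(n,np.round(p,4),'box',np.round(B.T@(p[:2]-b0),4))
```

```text
FR [0.4905 0.0171 0.069 ] box [-0.069  -0.0792]
FL [0.466  0.1506 0.069 ] box [-0.0711  0.0565]
BL [0.5746 0.1756 0.069 ] box [0.0401 0.0633]
BR [0.5996 0.0338 0.069 ] box [ 0.0414 -0.0808]
stop inner [0.5346 0.1788 0.071 ] box [0.0012 0.073 ]
stop outer [0.5337 0.1841 0.071 ] box [0.0012 0.0784]
flangeFL [0.4705 0.1847 0.005 ] box [-0.0611  0.0895]
```

Emit:
drive_tool --pt "0.075 -0.011 0.05 0 0 0" --pt "0.075 0 0.08 0 0 0" --pt "0 0 0.1 0 0 0" --pt "0 0 0.1 0 0 0" --pt "0 0 0.1 0 0 0" --pt "0 0 0.1 0 0 0" --pt "0 0 0.005 0 0 0" --pt "-0.03 0 0 0 0 0" --pt "-0.02 0 0 0 0 0"

```text
clock: 3.1
tool_pos: [0.4597, 0.0862, 0.069]
tool_rot: [[-0.986, -0.166, 0.004], [-0.166, 0.986, 0.001], [-0.004, -0.0, -1.0]]
wrist_force: [0.4, -0.1, 0.3]
opening: 0.0006
grip_force: 0.0
```

Emit:
drive_tool --pt "-0.0075 0 0.003 0 0 0" --pt "-0.0075 0 0 0 0 0" --pt "-0.0075 0 0 0 0 0" --pt "-0.0075 0 0 0 0 0" --pt "-0.0075 0 0 0 0 0" --pt "-0.0075 0 0 0 0 0" --pt "0 0 0 0 0 0"

```text
clock: 3.8
tool_pos: [0.4751, 0.0888, 0.0659]
tool_rot: [[-0.986, -0.166, 0.0], [-0.166, 0.986, 0.0], [-0.0, 0.0, -1.0]]
wrist_force: [0.4, -0.1, 0.2]
opening: 0.0005
grip_force: 0.0
```

Emit:
drive_tool --pt "-0.005 0 0 0 0 0" --pt "-0.005 0 0 0 0 0" --pt "-0.005 0 0 0 0 0" --pt "0 0 0 0 0 0"

```text
clock: 4.2
tool_pos: [0.481, 0.0898, 0.0659]
tool_rot: [[-0.986, -0.166, 0.0], [-0.166, 0.986, 0.0], [-0.001, -0.0, -1.0]]
wrist_force: [-1.1, 0.6, -0.5]
opening: 0.0003
grip_force: 0.3
```

Run:
```python
from h import *
s=state();print(s['wrist_force'],s['tool_pos'])
c=cam('wrist'); save(c,'w2.png')
b=cam('scene')['image'][205:305,240:370,::-1]; cv2.imwrite('pics/s2.png',np.hstack([cv2.resize(b,(390,300)),cv2.resize(c['image'][:,:,::-1],(400,300))]))
```

```text
[-1.05304713  0.55662794 -0.54191992] [0.48096971 0.08981899 0.0658655 ]
```

View pics/s2.png

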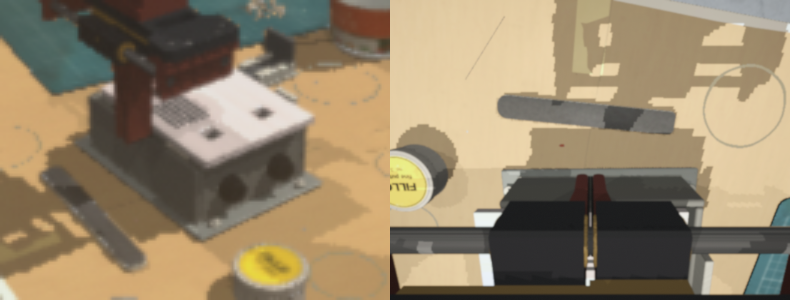

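The plate's front edge is against the fingers, and the forces are still small. I'll keep pushing.

Emit:
drive_tool --pt "-0.004 0 0 0 0 0" --pt "-0.004 0 0 0 0 0" --pt "0 0 0 0 0 0"

```text
clock: 4.6
tool_pos: [0.4821, 0.09, 0.0656]
tool_rot: [[-0.986, -0.166, -0.003], [-0.166, 0.986, -0.001], [0.003, -0.0, -1.0]]
wrist_force: [-5.0, -0.9, 4.5]
opening: 0.0007
grip_force: 2.8
```

Emit:
drive_tool --pt "0.03 0 0 0 0 0" --pt "0.045 0 0 0 0 0" --pt "0 0 -0.08 0 0 0" --pt "0 0 -0.07 0 0 0" --pt "-0.06 -0.07 0 0 0 0" --pt "-0.06 -0.07 0 0 0 0" --pt "-0.06 -0.07 0 0 0 0" --pt "-0.052 -0.07 0 0 0 0" --pt "0 0 0.07 0 0 0" --pt "0 0 0.08 0 0 0"

```text
clock: 5.6
tool_pos: [0.5663, -0.0107, 0.0664]
tool_rot: [[-0.986, -0.165, 0.005], [-0.165, 0.986, -0.0], [-0.005, -0.001, -1.0]]
wrist_force: [-1.0, 0.7, -1.3]
opening: 0.0005
grip_force: 0.0
```

Emit:
drive_tool --pt "0 0 0 0 0 0" --pt "0 0 0 0 0 0"

```text
clock: 5.8
tool_pos: [0.5637, -0.0097, 0.0658]
tool_rot: [[-0.986, -0.166, -0.001], [-0.166, 0.986, 0.0], [0.001, 0.0, -1.0]]
wrist_force: [0.3, -0.4, -0.4]
opening: 0.0004
grip_force: 0.0
```

Run:
```python
from h import *
s=state();p=s['tool_pos']
th=np.radians(9.5);B=np.array([[np.cos(th),-np.sin(th)],[np.sin(th),np.cos(th)]]);b0=np.array([.5455,.1066])
print(s['clock'],B.T@(p[:2]-b0),p[2],s['wrist_force'])
a=cam('top');b=cam('scene')
cv2.imwrite('pics/s3.png',np.hstack([cv2.resize(a['image'][165:265,275:405,::-1],(390,300)),cv2.resize(b['image'][205:305,240:370,::-1],(390,300))]))
```

```text
5.8 [-0.00126341 -0.11766621] 0.0658230238251114 [ 0.33358418 -0.37789278 -0.42185873]
```

View pics/s3.png

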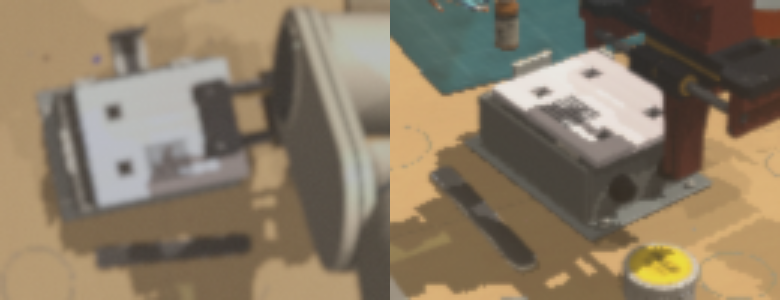

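The plate now rests against the back stops, and the fingers stand to its right. Next I push it left.

Emit:
drive_tool --pt "0 0.01 0 0 0 0" --pt "0 0.01 0 0 0 0" --pt "0 0.01 0 0 0 0" --pt "0 0.0075 0 0 0 0" --pt "0 0.0075 0 0 0 0" --pt "0 0.0075 0 0 0 0" --pt "0 0.0075 0 0 0 0" --pt "0 0.0075 0 0 0 0" --pt "0 0.0075 0 0 0 0" --pt "0 0 0 0 0 0"

```text
clock: 6.9
tool_pos: [0.5592, 0.0202, 0.0658]
tool_rot: [[-0.986, -0.166, -0.0], [-0.166, 0.986, 0.0], [0.0, 0.0, -1.0]]
wrist_force: [1.1, 0.3, 0.4]
opening: 0.0005
grip_force: 0.0
```

Emit:
drive_tool --pt "0 0.005 0 0 0 0" --pt "0 0.005 0 0 0 0" --pt "0 0 0 0 0 0"

```text
clock: 7.2
tool_pos: [0.5586, 0.024, 0.0659]
tool_rot: [[-0.986, -0.166, 0.0], [-0.166, 0.986, 0.0], [-0.0, 0.0, -1.0]]
wrist_force: [0.0, -0.1, 0.9]
opening: 0.0002
grip_force: 0.0
```

Emit:
drive_tool --pt "0 0.004 0 0 0 0" --pt "0 0.004 0 0 0 0" --pt "0 0.004 0 0 0 0" --pt "0 0 0 0 0 0"

```text
clock: 7.6
tool_pos: [0.5578, 0.0288, 0.0659]
tool_rot: [[-0.986, -0.166, 0.0], [-0.166, 0.986, 0.0], [-0.0, 0.0, -1.0]]
wrist_force: [0.8, -0.2, -0.2]
opening: 0.0006
grip_force: 0.0
```

Run:
```python
from h import *
s=state();p=s['tool_pos']
th=np.radians(9.5);B=np.array([[np.cos(th),-np.sin(th)],[np.sin(th),np.cos(th)]]);b0=np.array([.5455,.1066])
print(s['clock'],B.T@(p[:2]-b0),p[2],s['wrist_force'])
a=cam('top');b=cam('scene')
cv2.imwrite('pics/s4.png',np.hstack([cv2.resize(a['image'][165:265,275:405,::-1],(390,300)),cv2.resize(b['image'][205:305,240:370,::-1],(390,300))]))
```

```text
7.6 [-0.0007481  -0.07872049] 0.06589594550759749 [ 0.79337636 -0.19721457 -0.21912773]
```

View pics/s4.png

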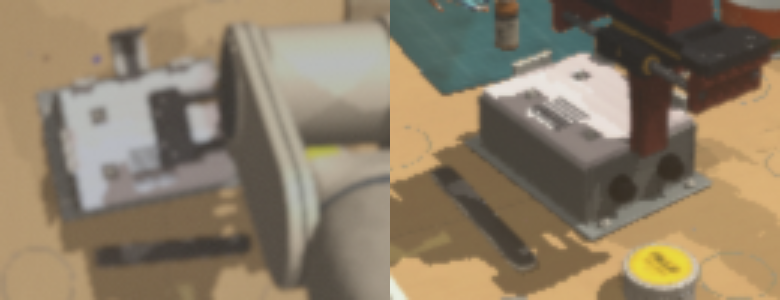

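The plate looks to have moved to the left stop and lower, but no contact force shows yet. I'll nudge on until the force rises.

Emit:
drive_tool --pt "0 0.004 0 0 0 0" --pt "0 0.004 0 0 0 0" --pt "0 0 0 0 0 0"

```text
clock: 8.0
tool_pos: [0.5575, 0.0314, 0.0659]
tool_rot: [[-0.986, -0.167, 0.001], [-0.167, 0.986, -0.001], [-0.0, -0.001, -1.0]]
wrist_force: [0.8, -3.7, -0.1]
opening: 0.0002
grip_force: 1.4
```

Emit:
drive_tool --pt "0 0.004 0 0 0 0" --pt "0 0.004 0 0 0 0" --pt "0 0 0 0 0 0"

```text
clock: 8.3
tool_pos: [0.5581, 0.0321, 0.0662]
tool_rot: [[-0.986, -0.168, 0.003], [-0.168, 0.986, -0.004], [-0.002, -0.004, -1.0]]
wrist_force: [2.5, -18.8, 0.2]
opening: 0.0005
grip_force: 8.8
```

Emit:
drive_tool --pt "0 -0.02 0 0 0 0" --pt "0 -0.04 0 0 0 0" --pt "0 0 -0.1 0 0 0" --pt "0 0 -0.1 0 0 0" --pt "0 0 -0.1 0 0 0" --pt "0.06 0.06 -0.08 0 0 0" --pt "0.07 0.06 -0.08 0 0 0" --pt "0.07 0.06 -0.07 0 0 0" --pt "0.07 0.06 0 0 0 0" --pt "0 0 0 0 0 0"

```text
clock: 9.3
tool_pos: [0.4353, 0.0888, 0.2786]
tool_rot: [[-0.986, -0.168, -0.0], [-0.168, 0.986, 0.001], [0.0, 0.001, -1.0]]
wrist_force: [0.6, -0.3, 0.2]
opening: 0.0002
grip_force: 0.0
```

Run:
```python
from h import *
s=state();p=s['tool_pos']
c=cam('wrist');save(c,'w5.png');np.savez('w5.npz',he=c['hand_eye'],K=c['K'],p=s['tool_pos'],R=s['tool_rot'])
b=cam('scene')
print(s['clock'],p)
cv2.imwrite('pics/s5.png',np.hstack([cv2.resize(b['image'][205:305,240:370,::-1],(390,300)),cv2.resize(c['image'][150:350,140:400,::-1],(390,300))]))
```

```text
9.3 [0.43525859 0.08881636 0.2786027 ]
```

View pics/s5.png

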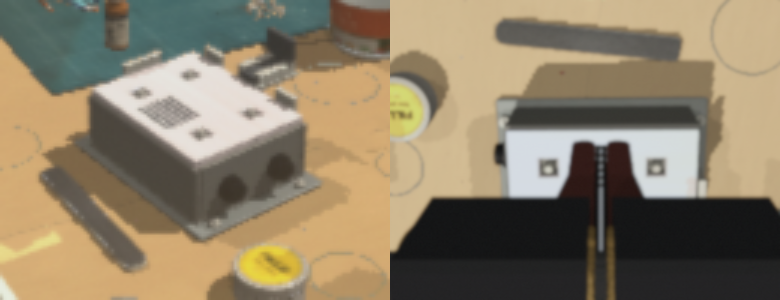

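Run:
```python
from h import *
c=cam('scene')
th=np.radians(9.5);B=np.array([[np.cos(th),-np.sin(th)],[np.sin(th),np.cos(th)]]);b0=np.array([.5455,.1066])
W=lambda x,y,z:np.r_[b0+B@[x,y],z]
for z in(.061,.069): print(z,[np.round(proj(c,W(x,y,z)),1) for x,y in((-.055,-.07),(-.055,.07),(.055,-.07))])
print('ref flange FR, FL',np.round(proj(c,W(-.064,-.088,.005)),1),np.round(proj(c,W(-.064,.088,.005)),1))
print('seen',[(240+u/3,205+v/3) for u,v in((192,162),(90,95),(305,120),(200,240))])
g=cam('top'); t=np.array([258/6+275,63/6+165]); p=toplane(g,t,.096); print('tab top centre box',B.T@(p[:2]-b0))
p=state()['tool_pos'];print('tcp box',B.T@(p[:2]-b0))
```

```text
0.061 [array([304.8, 259.5]), array([270.4, 234.6]), array([340.9, 244.3])]
0.069 [array([304.8, 256.5]), array([270.3, 231.9]), array([341.1, 241.4])]
ref flange FR, FL [306.3 285. ] [264.3 251.6]
seen [(304.0, 259.0), (270.0, 236.66666666666666), (341.6666666666667, 245.0), (306.6666666666667, 285.0)]
tab top centre box [0.09256472 0.00318072]
tcp box [-0.10812116 -0.00130701]
```

It is seated: the scene corners match the underside-at-55 mm prediction, and the pins show in the holes. Next I go behind the bolt tab.

Emit:
drive_tool --pt "-0.1 0 0 0 0 0" --pt "-0.1 0 0 0 0 0" --pt "-0.1 0 0 0 0 0" --pt "-0.1 0 0 0 0 0" --pt "-0.1 0 0 0 0 0" --pt "-0.1 0.003 0 0 0 0" --pt "-0.01 0 0.05 0 0 0" --pt "0 0 0.1 0 0 0" --pt "0 0 0.1 0 0 0" --pt "0 0 0 0 0 0"

```text
clock: 10.5
tool_pos: [0.6754, 0.1279, 0.1704]
tool_rot: [[-0.986, -0.165, -0.012], [-0.165, 0.986, -0.002], [0.012, -0.0, -1.0]]
wrist_force: [-0.5, -0.9, -0.5]
opening: 0.0007
grip_force: 0.0
```

Emit:
drive_tool --pt "0 0 0.1 0 0 0" --pt "0 0 0.1 0 0 0" --pt "0 0 0.026 0 0 0" --pt "0 0 0 0 0 0" --pt "0.01 0 0 0 0 0" --pt "0.01 0 0 0 0 0" --pt "0 0 0 0 0 0"

```text
clock: 11.2
tool_pos: [0.6712, 0.1283, 0.0895]
tool_rot: [[-0.986, -0.166, 0.002], [-0.166, 0.986, 0.0], [-0.002, -0.0, -1.0]]
wrist_force: [-0.4, 0.0, -0.7]
opening: 0.0006
grip_force: 0.0
```

Run:
```python
from h import *
s=state();p=s['tool_pos']
th=np.radians(9.5);B=np.array([[np.cos(th),-np.sin(th)],[np.sin(th),np.cos(th)]]);b0=np.array([.5455,.1066])
print(s['clock'],B.T@(p[:2]-b0),p[2],s['wrist_force'])
a=cam('top');b=cam('scene')
cv2.imwrite('pics/s6.png',np.hstack([cv2.resize(a['image'][145:245,265:395,::-1],(390,300)),cv2.resize(b['image'][185:285,260:390,::-1],(390,300))]))
```

```text
11.2 [0.12755776 0.00068218] 0.08950037686668479 [-0.35413906  0.03208305 -0.69543271]
```

View pics/s6.png

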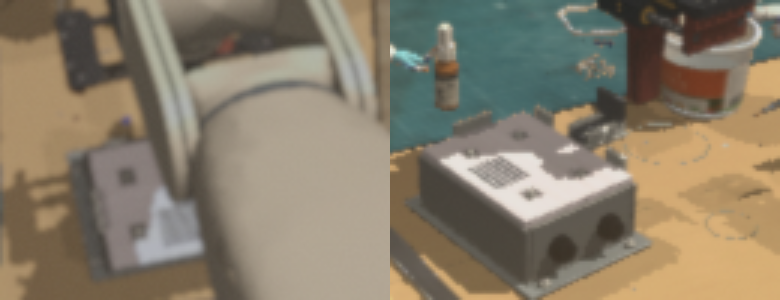

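The fingers stand behind the tab, just clear of it. Now I push it forward.

Emit:
drive_tool --pt "0.01 0 0 0 0 0" --pt "0.01 0 0 0 0 0" --pt "0.01 0 0 0 0 0" --pt "0.01 0 0 0 0 0" --pt "0.01 0 0 0 0 0" --pt "0.01 0 0 0 0 0" --pt "0.01 0 0 0 0 0" --pt "0.01 0 0 0 0 0" --pt "0.01 0 0 0 0 0" --pt "0 0 0 0 0 0"

```text
clock: 12.3
tool_pos: [0.6345, 0.1222, 0.0875]
tool_rot: [[-0.986, -0.166, -0.001], [-0.166, 0.986, -0.0], [0.001, 0.0, -1.0]]
wrist_force: [0.7, 0.3, 0.5]
opening: 0.0006
grip_force: 0.0
```

Emit:
drive_tool --pt "0.01 0 0 0 0 0" --pt "0.01 0 0 0 0 0" --pt "0.01 0 0 0 0 0" --pt "0 0 0 0 0 0"

```text
clock: 12.7
tool_pos: [0.6226, 0.1202, 0.0875]
tool_rot: [[-0.986, -0.166, -0.001], [-0.166, 0.986, -0.0], [0.001, 0.0, -1.0]]
wrist_force: [0.4, -0.1, 0.1]
opening: 0.0003
grip_force: 0.0
```

Emit:
drive_tool --pt "0.006 0 0 0 0 0" --pt "0.006 0 0 0 0 0" --pt "0 0 0 0 0 0"

```text
clock: 13.0
tool_pos: [0.619, 0.1196, 0.0876]
tool_rot: [[-0.986, -0.166, 0.001], [-0.166, 0.986, 0.0], [-0.001, 0.0, -1.0]]
wrist_force: [3.0, 0.9, -1.4]
opening: 0.0001
grip_force: 1.3
```

Emit:
drive_tool --pt "0.006 0 0 0 0 0" --pt "0.006 0 0 0 0 0" --pt "0 0 0 0 0 0"

```text
clock: 13.3
tool_pos: [0.6186, 0.1195, 0.0881]
tool_rot: [[-0.986, -0.166, 0.01], [-0.166, 0.986, 0.002], [-0.01, 0.0, -1.0]]
wrist_force: [15.9, 3.0, -10.3]
opening: 0.0003
grip_force: 8.0
```

Run:
```python
from h import *
s=state();p=s['tool_pos']
th=np.radians(9.5);B=np.array([[np.cos(th),-np.sin(th)],[np.sin(th),np.cos(th)]]);b0=np.array([.5455,.1066])
print(s['clock'],B.T@(p[:2]-b0),p[2],s['wrist_force'])
b=cam('scene')
cv2.imwrite('pics/s7.png',cv2.resize(b['image'][195:285,260:380,::-1],None,fx=6,fy=6))
```

```text
13.3 [0.07427341 0.00069372] 0.08807894144810062 [ 15.90677556   3.04906983 -10.31720977]
```

Emit:
drive_tool --pt "-0.025 0 0 0 0 0" --pt "-0.05 0 0 0 0 0" --pt "0 0 -0.1 0 0 0" --pt "0 0 -0.1 0 0 0" --pt "0 0 -0.1 0 0 0" --pt "0 0 -0.1 0 0 0" --pt "0 0.1 0 0 0 0" --pt "0 0.1 0 0 0 0" --pt "0 0.1 0 0 0 0" --pt "0 0.1 0 0 0 0"

```text
clock: 14.35
tool_pos: [0.6158, 0.2826, 0.2474]
tool_rot: [[-0.986, -0.166, -0.002], [-0.166, 0.986, -0.001], [0.002, -0.0, -1.0]]
wrist_force: [-0.4, -1.0, -0.3]
opening: 0.0005
grip_force: 0.0
```

Emit:
drive_tool --pt "0.05 0.1 0 0 0 0" --pt "0.05 0.1 0 0 0 0" --pt "0.05 0.1 0 0 0 0" --pt "0.05 0.1 0 0 0 0" --pt "0.05 0.1 0 0 0 0" --pt "0.05 0 0 0 0 0" --pt "0 0 0 0 0 0" --pt "0 0 0 0 0 0"

```text
clock: 15.15
tool_pos: [0.4651, 0.4585, 0.2474]
tool_rot: [[-0.986, -0.167, -0.001], [-0.167, 0.986, -0.001], [0.001, -0.001, -1.0]]
wrist_force: [0.2, -0.6, 0.1]
opening: 0.0004
grip_force: 0.0
```

Run:
```python
from h import *
s=state();print(s['clock'],s['tool_pos'],s['wrist_force'])
c=cam('top');new=cv2.cvtColor(c['image'],cv2.COLOR_RGB2GRAY);save(c,'top9.png')
old=cv2.cvtColor(cv2.imread('pics/top0.png'),cv2.COLOR_BGR2GRAY)
th=np.radians(9.5);B=np.array([[np.cos(th),-np.sin(th)],[np.sin(th),np.cos(th)]]);b0=np.array([.5455,.1066])
# profile along bolt axis, at tab-top height; y=+-12mm beside the bolt but inside the tab width
for y in(-.011,0.0,.013):
  print('y',y)
  xs=np.arange(.03,.116,.004)
  P=np.array([proj(c,np.r_[b0+B@[x,y],.096]) for x in xs]).astype(np.float32)
  for n,i in(('old',old),('new',new)): print(n,cv2.remap(i,P[:,0],P[:,1],cv2.INTER_LINEAR).ravel())
print((xs*1000).astype(int))
# cover: white region rect; holes via dark spots in old/new
for n in('pics/top0.png','pics/top9.png'):
  im=cv2.imread(n)[165:265,275:405]; h=cv2.cvtColor(im,cv2.COLOR_BGR2HSV); m=((h[...,1]<40)&(h[...,2]>140)).astype(np.uint8)
  k=max(cv2.findContours(m,0,1)[0],key=cv2.contourArea); r=cv2.minAreaRect(k)
  p=toplane(c,(r[0][0]+275,r[0][1]+165),.061);print(r,'box',B.T@(p[:2]-b0))
```

```text
15.15 [0.46512609 0.45850025 0.24738606] [ 0.22201249 -0.62502345  0.08784379]
y -0.011
old [183 176 138  83  71  95 122 129 134 135 141 147 147 144 140 123 118 136
 150 154 155 155]
new [173 173 173 173 174 169 143 108 114 128 136 140 141 141 141 140 138 139
 137 138 137 138]
y 0.0
old [183 175 138  85  69  77  94 119 140 147 142 133 120 110  96  85 108 142
 155 155 154 155]
new [138 135 137 136 124 109  85  77  98 123 133 136 138 138 141 146 151 144
 139 137 138 138]
y 0.013
old [183 175 138  84  68  73  91 116 130 132 128 111  93  86  80  79 106 140
 154 153 153 153]
new [ 84  85  81  72  66  66  62  71 100 133 150 155 156 157 157 156 152 143
 137 136 136 136]
[ 30  34  38  42  46  50  54  58  62  66  70  74  78  82  86  90  94  98
 102 106 110 114]
((54.673072814941406, 48.865379333496094), (42.75331497192383, 51.57854080200195), 78.69007110595703) box [-0.0135095  -0.01219264]
((47.586212158203125, 43.96551513671875), (42.61726379394531, 54.27901077270508), 77.6609115600586) box [0.00347056 0.00431901]
```

Run:
```python
from h import *
c=cam('top');new=cv2.cvtColor(c['image'],cv2.COLOR_RGB2GRAY)
s=cam('scene');sn=cv2.cvtColor(s['image'],cv2.COLOR_RGB2GRAY);so=cv2.cvtColor(cv2.imread('pics/scene0.png'),cv2.COLOR_BGR2GRAY)
th=np.radians(9.5);B=np.array([[np.cos(th),-np.sin(th)],[np.sin(th),np.cos(th)]]);b0=np.array([.5455,.1066])
W=lambda x,y,z:np.r_[b0+B@[x,y],z]
xs=np.arange(0,.06,.003)
for y in(.004,.01):
  P=np.array([proj(c,W(x,y,.069)) for x in xs]).astype(np.float32)
  print('bolt over cover',cv2.remap(new,P[:,0],P[:,1],1).ravel())
print((xs*1000).round())
# tab shift in the scene view: match upper tab patch, convert to mm along box -x
a=proj(s,W(.0926,0,.09)).round().astype(int); t=so[a[1]-5:a[1]+4,a[0]-7:a[0]+8]
m=cv2.matchTemplate(sn[a[1]-20:a[1]+30,a[0]-40:a[0]+25],t,cv2.TM_CCOEFF_NORMED);_,v,_,l=cv2.minMaxLoc(m)
print('shift px',l[0]-33,l[1]-15,v,'pred 36mm',proj(s,W(.0566,0,.09))-proj(s,W(.0926,0,.09)),'31',proj(s,W(.0616,0,.09))-proj(s,W(.0926,0,.09)))
```

```text
bolt over cover [175 174 175 175 175 172 157 126  96  84  83  83  82  81  74  66  63  62
  61  61]
bolt over cover [176 174 175 176 176 170 151 120 100  91  86  87  85  81  76  72  70  67
  64  64]
[ 0.  3.  6.  9. 12. 15. 18. 21. 24. 27. 30. 33. 36. 39. 42. 45. 48. 51.
 54. 57.]
shift px -10 2 0.7580711841583252 pred 36mm [-10.84318012   4.01384918] 31 [-9.31351842  3.44761019]
```

The bolt tip now lies at box x ≈ 20 mm, about 35 mm over the cover, and it stopped firmly at the end of its stroke. The arm is clear, so I'm handing in.

```bash
python3 -c "
from rig import *
print(sign_off())"
```

```text
the job is handed in; nothing more can be done
None
```

I pushed the cover against its stops so that it dropped flush over the pins, then slid the bolt home over it until it stopped firmly. My camera readings of the bolt's travel were 32 to 36 mm (at least 31 mm needed). I handed the job in with the arm clear; the hand-in returned no pass or fail result, and I did not re-measure the bystanders.

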